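# Cover the cutter pot and take off the outer lid

## Task

By the inner lid's round knob, carry the nested pair of lids to the open cutter pot and lower it until the inner lid is fully home in the mouth, keeping hold until it sits. Then take the outer lid by its two ears and lift it off alone, leaving the inner lid seated and undisturbed and the other things on the bench alone. Finish still gripping the outer lid, level and still, about 12 cm straight above where it sat on the pot: do not put it down.

Things in the scene. Friction and masses are not known exactly. Their poses are not given: they have to be found in the camera images.
- pot_mouth (a point): Centre of the open mouth of the cutter pot, in the plane of its rim, 70 mm above the bench; z up. The pot is a plain round steel pot fixed to the bench, 99 mm outside diameter, 70 mm tall, 4 mm wall, bore 91 mm, with short cutters standing inside well below the lid.
- inner_knob (a point): Grip point on the axis of the inner lid's upright round knob (16 mm diameter), z up, 12 mm below the knob's top, 45 mm above the lid's underside. The knob passes through the outer lid's centre hole and stands 36 mm clear above its plate; lifting it carries both lids. On the bench the point is 45 mm up; with the lid fully home it is 33 mm above pot_mouth.
- outer_ears (a point): Grip point midway between the outer lid's two upright ears, on its axis (z up), 24 mm above its plate's top, 10 mm below the ears' tops; y runs from ear to ear. Nested, it is level with inner_knob and within 4 mm of it. Fingers grip the knob by closing along x, the ears by closing along y over their outer faces. Lifted, the outer lid comes straight up off the knob by itself.
- outer_lid: Outer lid, loose steel cap, 0.15 to 0.28 kg, 115 mm diameter; plate 4 mm thick, 24 mm centre hole, skirt reaching 9 mm below the plate. Ears: 6 mm thick (y), 24 mm long (x), 34 mm tall, outer faces 54 mm apart, inner faces 42 mm, knob midway. Rests loosely on the inner lid's flange. Origin on the axis at the plate's underside, 28 mm below outer_ears, same axes.
- inner_lid: Inner lid, loose steel, 0.19 to 0.35 kg: plug 84 mm in diameter and 12 mm deep, lower edge bevelled to 72 mm; above it a flange 100 mm in diameter, 5 mm thick, that rests on the pot's rim; in the middle the knob, rising 40 mm above the flange. Starts standing on its plug on the bench. Origin: centre of the plug's underside, 45 mm below inner_knob.
- bin: Bystander: small open parts bin, 80 x 120 mm, 45 mm tall, loose on the bench beyond the work; origin at the centre of its underside.
- holder: Bystander: tapered steel tool holder standing upright, 48 mm foot diameter, 66 mm tall, loose; origin at the centre of its underside.
- vblock: Bystander: steel V-block 70 x 50 mm, 40 mm tall, loose; origin at the centre of its underside.
Things that resemble listed ones, but are neither listed nor needed, are in the scene too. What is shaped like the outer_lid but red or turquoise is not meant.

How it is judged:
On the way, in this order (a step that is already met when the one before it is completed fails the run):
1. the nested pair is lowered into the pot: inner lid fully home in the mouth with the outer lid still on it, the fingers still holding the knob (horizontal distance between inner_knob and pot_mouth below 0.007 m and z of inner_knob in the frame of pot_mouth between 0.029 and 0.037 m and angle between inner_knob's own z axis and vertical below 0.06 rad and z of outer_ears in the frame of inner_knob below 0.006 m and horizontal distance between outer_ears and inner_knob below 0.009 m and contact force between inner_lid and the fingers above 1 N), for 0.1 s.
2. the outer lid, gripped by the fingers, is lifted 30 mm off the inner lid, which stays seated (horizontal distance between inner_knob and pot_mouth below 0.007 m and z of inner_knob in the frame of pot_mouth between 0.029 and 0.037 m and angle between inner_knob's own z axis and vertical below 0.06 rad and z of outer_ears in the frame of inner_knob above 0.03 m and contact force between outer_lid and the fingers above 1 N), for 0.1 s.
At the end, for the whole second after the job is handed in: Gripped by the fingers alone, the outer lid is held still and level (0.2 rad), 80 mm or more above its seat, within 50 mm of the pot axis; the inner lid sits home in the pot: 7 mm of centre, 4 mm in height, 0.06 rad, touched by neither fingers nor outer lid (horizontal distance between inner_knob and pot_mouth below 0.007 m and z of inner_knob in the frame of pot_mouth between 0.029 and 0.037 m and angle between inner_knob's own z axis and vertical below 0.06 rad and height (world z) of outer_ears above 0.183 m and horizontal distance between outer_ears and pot_mouth below 0.05 m and angle between outer_ears's own z axis and vertical below 0.2 rad and linear speed of outer_lid below 0.03 m/s and contact force between outer_lid and the fingers above 1 N and contact force between outer_lid and inner_lid below 0.05 N and contact force between inner_lid and the fingers below 0.05 N); the arm keeps its last pose, push and grip.
It fails at once if the outer lid is parted from the inner lid while the inner lid is not seated in the pot (or the inner lid is dragged out with it) ((z of outer_ears in the frame of inner_knob above 0.012 m or horizontal distance between outer_ears and inner_knob above 0.02 m) and (horizontal distance between inner_knob and pot_mouth above 0.01 m or z of inner_knob in the frame of pot_mouth above 0.039 m)).
It fails at once if a bystander is moved more than 25 mm (distance of any of bin, holder, vblock from where it was at the start of the episode above 0.025 m).
It also fails if it takes over 64 s, if anything falls off the work surface, if the arm or the gripper's body presses on something with over 40 N, if the wrist force passes 120 N, or if a joint passes its speed limit or range.

## Robot

A 7-joint arm with a two-finger parallel gripper is mounted at the origin on the work surface. World frame = base frame: x ahead of the robot, y to its left, z up, the work surface at z = 0. Lengths are in m, angles in rad, forces in N, time in s.
With the tool pointing down it reaches from about 0.425 to 0.875 m from the base axis. Payload 4.7 kg.
Tool frame: the origin (TCP) lies midway between the tips of the shut fingers; the grasp point (between the pads) lies ctrl.grasp_offset behind it (ctrl.grasp_offset is the distance from the TCP to the grasp point, in m); z points along the fingers, y is the line along which they close (so a half turn about z gives the same grasp; the last joint's range is limited). The gripper opens to 87 mm and grips with 3 to 60 N. Pads are 19 mm wide; open, the fingers measure 117 mm over their backs; the gripper's body (75 mm by 190 mm) begins 51 mm behind the grasp point.
Start: joints at [-1.254, 0.321, -0.07, 1.45, 0.023, 1.371, -0.057], TCP at [0.194, 0.62, 0.193] pointing down, gripper open.
Joint ranges: [-2.86, 2.86], [-0.3, 2.09], [-1.38, 1.24], [0.06, 2.45], [-1.56, 4.7], [0.09, 2.05], [-2.69, 2.69]. Speed limits (rad/s): [2.57, 2.57, 3.14, 3.14, 3.14, 3.14, 3.14].

## Interface

Orientations are given as a rotation vector (axis times angle).
In Python, from bench import ctrl gives the robot as it stands. The module is installed in compiled form; this text tells all that it offers.
- The arm moves only by the tool jog_arm, never from a script. Its argument "moves" is one flat list of numbers, 7 for each row, row after row: the shift along the tool's x, y, z in units of 30 cm (1.0 is 30 cm), then the turn, a rotation vector about the tool's x, y, z in units of 60 degrees (1.0 is 60 degrees), then the gripper's target within -1 to 1 (fully open at 1, half-way at 0, shut at -1). In form: [x, y, z, wx, wy, wz, fingers, x, y, z, wx, wy, wz, fingers, ...]. A call has exactly 8 rows; each row is the pose to reach, as a shift and turn from the pose commanded when the call began, along the tool's axes at that moment; what a row does not reach only later rows make up. A row lasts 1/8 s, in which the tool goes at most 62.5 mm and 10.7 degrees, less where a joint would pass 70% of its speed; a pose out of reach is approached as far as the arm can. A call with a number of a shift or a turn outside -1 to 1 is refused whole. A call with a gripper value outside its range is refused whole. The fingers move at their own pace and stop on an object; "newtons" is the grip in N (left out, the last holds). Time passes only in rows, so rows that repeat a pose let the fingers close, or fill a call up. It gives the time, the measured TCP pose, the force, the opening and the grip force at its end, in the units of the state.
- ctrl.get_state(): the state, without advancing time (a new reading comes with each control period).
- ctrl.get_image(name): name is "scene" or "top" or "wrist"; returns a dict with "pixels" (480x640x3 uint8, red, green, blue), "fx", "fy", "cx", "cy" (pixels), "dist" ([k1, k2, p1, p2, k3] as OpenCV has them; the pictures are not rectified), "xyz" and "rotation" of the camera in the world; the wrist camera has in their place "tool_from_camera" (4x4, takes a point from camera to tool coordinates, whose origin is the TCP and whose axes are the flange's). Camera axes: x right, y up, looking along -z (the intrinsics and any distortion apply to the point x, -y, -z); pixel columns grow to the right and rows downward; lengths in m; the calibration is good to about 2 mm. A picture is of the moment at which its call begins: read the wrist's pose just before it. There is no depth.
- ctrl.close_job(): hands the job in; it is judged then, once.
The state is a dict: "time": time; "joint_positions": joint angles; "qd": joint speeds; "joint_torque": joint torques, N m; "position": TCP position; "tool_rot": TCP orientation; "ft_force": force on the tool from outside, world axes, zero at the start; "torque": the same for the moment, N m; "grip_width": opening from 0.0 (shut) to 1.0 (fully open); "grip_force": force on a finger pad.
Only numpy, scipy, OpenCV 4.12 (cv2) and the standard library are available. Lean on these libraries where they do the work, as an engineer would, in place of code of your own. Each camera call takes 0.05 s, during which the arm holds its last target. There are 200 camera calls.

## Working session

There is one attempt and no reset: what is moved stays moved. The work goes in short steps, Python scripts to look and compute and a tool call to move; the robot and the scene stay as the last step left them, time stands still between calls to the robot, and variables do not carry over. Pictures are saved under pics/ and viewed, at most 10 in all, crops included, and the job is handed in when it is done.

Besides the shell and the picture viewer there is one more tool, called in YAML: its name, and indented under it one key for each argument. jog_arm: Moves the arm, as the interface text tells. Its arguments: {"type":"object","properties":{"moves":{"type":"array"},"newtons":{"type":"number"}},"required":["moves"]}

```bash
mkdir -p pics
cat > h.py <<'E'
import numpy as np, cv2
from scipy.spatial.transform import Rotation as R
from bench import ctrl
def cam(name):
    s=ctrl.get_state(); im=ctrl.get_image(name)
    if name=="wrist":
        T=np.eye(4);T[:3,:3]=R.from_rotvec(s["tool_rot"]).as_matrix();T[:3,3]=s["position"]
        T=T@np.array(im["tool_from_camera"]);r,t=T[:3,:3],T[:3,3]
    else:
        t=np.array(im["xyz"]);r=np.array(im["rotation"])
        r=r if r.shape==(3,3) else R.from_rotvec(r).as_matrix()
    K=np.array([[im["fx"],0,im["cx"]],[0,im["fy"],im["cy"]],[0,0,1.]])
    return dict(img=np.array(im["pixels"])[:,:,::-1].copy(),K=K,d=np.array(im["dist"],float),r=r,t=t)
def save(c,n): 
    cv2.imwrite(f"pics/{n}.png",c["img"]); np.save(f"pics/{n}.npy",{k:c[k] for k in "K d r t".split()},allow_pickle=True)
def load(n): return np.load(f"pics/{n}.npy",allow_pickle=True).item()
def ray(c,uv):
    p=cv2.undistortPoints(np.array(uv,float).reshape(-1,1,2),c["K"],c["d"]).reshape(-1,2)
    return np.c_[p[:,0],-p[:,1],-np.ones(len(p))]@c["r"].T
def onz(c,uv,z):
    d=ray(c,uv); return c["t"]+d*((np.asarray(z)-c["t"][2])/d[:,2])[:,None]
def proj(c,P):
    q=(np.atleast_2d(P)-c["t"])@c["r"]; q=q*[1,-1,-1]
    return cv2.projectPoints(q,np.zeros(3),np.zeros(3),c["K"],c["d"])[0].reshape(-1,2)
E
python3 - <<'E'
from h import *
s=ctrl.get_state();print(s,ctrl.grasp_offset);print(R.from_rotvec(s["tool_rot"]).as_matrix().round(3))
for n in("top","scene"):
    c=cam(n);save(c,n);print(n,c["t"],c["r"].round(3).tolist(),c["K"][0,0],c["d"])
E
```

```text
{'time': 0.0, 'joint_positions': array([-1.25390348,  0.32183591, -0.07008747,  1.45168218,  0.02258207,
        1.3707741 , -0.05693471]), 'qd': array([-0.0017088 ,  0.00247686, -0.00085314,  0.00226174,  0.00144749,
       -0.00081959, -0.00077941]), 'joint_torque': array([ 4.11750925e-04, -4.91276872e+01, -4.03775359e-01, -3.12528992e+01,
       -6.39540888e-02,  4.35813633e-02,  1.71979000e-04]), 'position': array([0.19368268, 0.61983775, 0.19214958]), 'tool_rot': array([-4.73786821e-01, -3.10544710e+00,  2.98599382e-03]), 'ft_force': array([ 0.41580548, -0.31337473, -0.15640224]), 'torque': array([-0.05991286,  0.02031966,  0.04888717]), 'grip_force': 0.0, 'grip_width': 1.0012898405667723} 0.0187
[[-0.955  0.298 -0.   ]
 [ 0.298  0.955 -0.002]
 [-0.    -0.002 -1.   ]]
top [0.44401965 0.00881298 1.1662016 ] [[-0.011, 0.993, -0.116], [-1.0, -0.011, -0.003], [-0.004, 0.116, 0.993]] 515.8813114230461 [-0.14585464  0.          0.          0.          0.        ]
scene [1.18387507 0.77150957 0.70007082] [[-0.784, -0.339, 0.52], [0.62, -0.414, 0.666], [-0.011, 0.845, 0.535]] 526.2051194512815 [-0.16077032  0.          0.          0.          0.        ]
```

View pics/top.png

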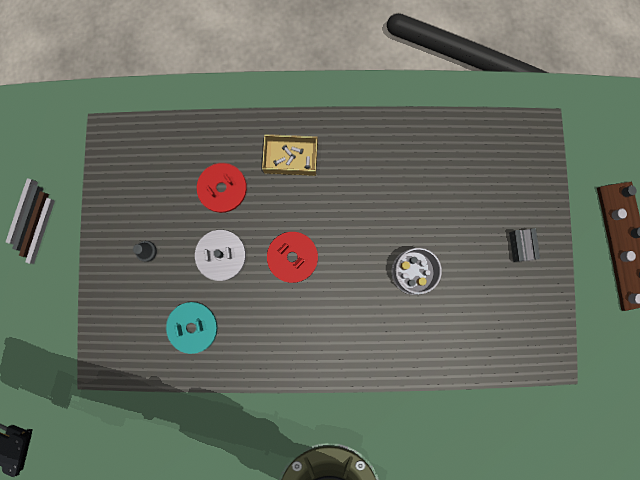

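View pics/scene.png

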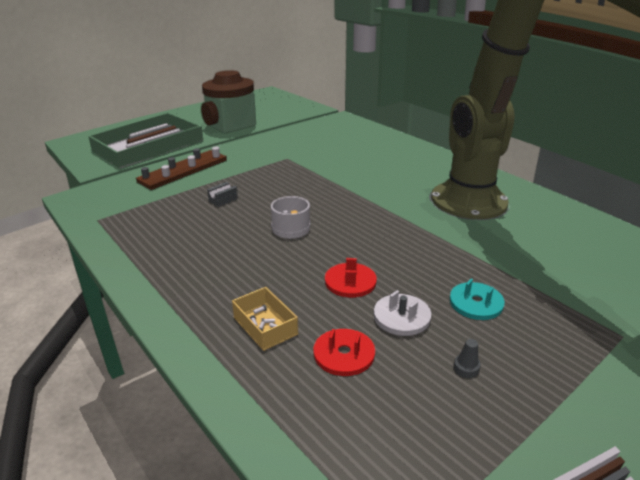

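The white nested pair is at about (219,255) in top and the pot at about (417,270). Next I'll enlarge both.

Run:
```python
from h import *
i=cv2.imread("pics/top.png")
a=cv2.resize(i[220:290,184:254],None,fx=5.7,fy=5.7,interpolation=cv2.INTER_CUBIC)
b=cv2.resize(i[235:305,382:452],None,fx=5.7,fy=5.7,interpolation=cv2.INTER_CUBIC)
cv2.imwrite("pics/c1.png",np.hstack([a,b]))
c=load("top")
print(onz(c,[[219.5,255],[417,270.5]],[.021,.07]))
# outer lid blob
m=(i[220:290,184:254].min(2)>130).astype(np.uint8)
cn=max(cv2.findContours(m,0,cv2.CHAIN_APPROX_NONE)[0],key=cv2.contourArea)
(x,y),r,_=cv2.fitEllipse(cn);print(x+184,y+220,r,onz(c,[[x+184,y+220]],[.021]))
```

```text
[[ 0.53838322  0.23638684  0.021     ]
 [ 0.4965349  -0.1954641   0.07      ]]
219.44879150390625 254.82097625732422 (49.246376037597656, 50.565635681152344) [[0.53878658 0.23650691 0.021     ]]
```

View pics/c1.png

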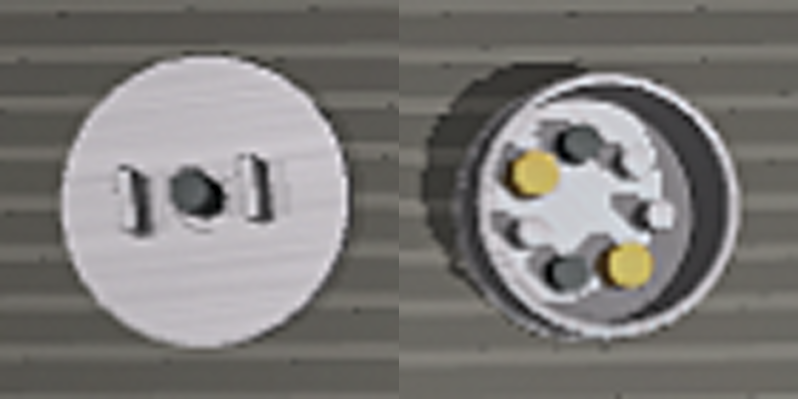

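```bash
cat >> h.py <<'E'
def plan(xyz,yaw):
    """tool shift/turn in move units from the measured pose; yaw = world angle of tool y, deg"""
    s=ctrl.get_state(); A=R.from_rotvec(s["tool_rot"])
    y=np.array([np.cos(np.radians(yaw)),np.sin(np.radians(yaw)),0]); z=np.array([0,0,-1.])
    B=R.from_matrix(np.c_[np.cross(y,z),y,z])
    print("shift",(A.inv().apply(np.array(xyz)-s["position"])/.3).round(4),"turn",((A.inv()*B).as_rotvec()/np.radians(60)).round(4),
      "| pos",s["position"].round(4),"yaw",np.degrees(np.arctan2(*A.as_matrix()[[1,0],1])).round(2),"t",round(s["time"],2),"q",s["joint_positions"].round(2),"F",s["ft_force"].round(2),"w",round(s["grip_width"],3),round(s["grip_force"],2))
E
python3 -c "
from h import *
plan([.538,.236,.16],6.5)"
```

```text
shift [-1.4771 -0.8791  0.1091] turn [-1.5000e-03  1.0000e-03  1.1026e+00] | pos [0.1937 0.6199 0.1922] yaw 72.65 t 0.1 q [-1.25  0.32 -0.07  1.45  0.02  1.37 -0.06] F [ 0.72  1.28 -0.16] w 1.002 0.0
```

jog_arm:
  moves: [-0.1,-0.05,0,0,0,0.1,1,-0.25,-0.12,0,0,0,0.2,1,-0.4,-0.2,0,0,0,0.3,1,-0.55,-0.3,0,0,0,0.4,1,-0.7,-0.4,0,0,0,0.5,1,-0.85,-0.5,0,0,0,0.6,1,-0.95,-0.55,0,0,0,0.65,1,-1.0,-0.6,0,0,0,0.7,1]

```text
time: 1.1
position: [0.4275, 0.3584, 0.193]
tool_rot: [-1.559, -2.727, 0.0]
ft_force: [-0.3, 0.5, 0.3]
grip_width: 0.998
grip_force: 0.0
```

```bash
python3 -c "
from h import *
plan([.538,.236,.16],6.5)"
```

```text
shift [-0.5383  0.1106  0.11  ] turn [-1.000e-04 -1.000e-04  3.996e-01] | pos [0.4275 0.3584 0.193 ] yaw 30.47 t 1.1 q [-0.93  0.12  0.21  1.69 -0.03  1.33 -0.19] F [-0.3   0.53  0.32] w 0.998 0.0
```

jog_arm:
  moves: [-0.1,0.02,0.02,0,0,0.1,1,-0.2,0.04,0.04,0,0,0.15,1,-0.3,0.06,0.06,0,0,0.2,1,-0.4,0.08,0.08,0,0,0.3,1,-0.48,0.1,0.1,0,0,0.36,1,-0.54,0.11,0.11,0,0,0.4,1,-0.54,0.11,0.11,0,0,0.4,1,-0.54,0.11,0.11,0,0,0.4,1]

```text
time: 2.1
position: [0.5369, 0.238, 0.1604]
tool_rot: [-2.086, -2.348, -0.001]
ft_force: [0.2, -0.8, -0.2]
grip_width: 1.002
grip_force: 0.0
```

```bash
python3 -c "
from h import *
plan([.538,.236,.16],6.5)
c=cam('wrist');save(c,'w1');print(c['t'],c['r'].round(2).tolist(),c['d'],proj(c,[[.5388,.2365,.021],[.5388,.2365,.057]]))"
```

```text
shift [-0.0069  0.0028  0.0012] turn [-0.0003 -0.0009  0.0045] | pos [0.5369 0.238  0.1604] yaw 6.77 t 2.1 q [-0.77  0.21  0.36  1.67 -0.08  1.28 -0.28] F [ 0.15 -0.83 -0.18] w 1.002 0.0
[0.52861224 0.30229346 0.35152652] [[0.99, -0.11, -0.03], [0.12, 0.96, 0.24], [0.0, -0.24, 0.97]] [-0.03447456  0.          0.          0.          0.        ] [[317.42195162 233.13956038]
 [317.69618341 241.17434809]]
```

View pics/w1.png

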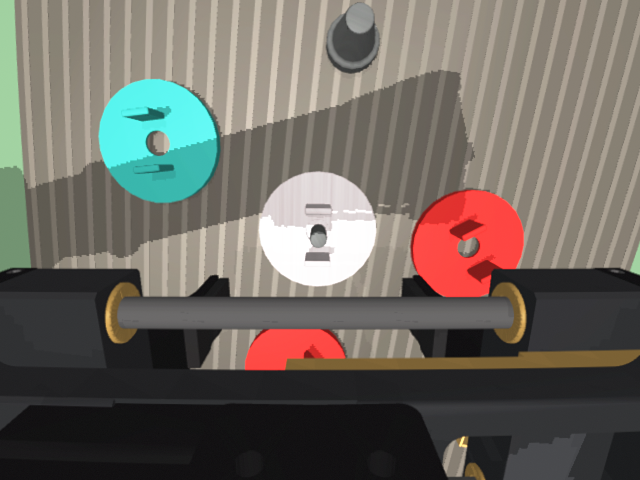

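The pair is in the wrist view, knob top at (318,240) against a predicted (317.7,241.2). The ears sit at (317,207) and (317,258), so they are lined up with the tool. I'll descend and grip the knob.

jog_arm:
  moves: [-0.005,0.006,0.08,0,0,0,1,-0.005,0.006,0.18,0,0,0,1,-0.005,0.006,0.28,0,0,0,1,-0.005,0.006,0.36,0,0,0,1,-0.005,0.006,0.41,0,0,0,1,-0.005,0.006,0.435,0,0,0,1,-0.005,0.006,0.443,0,0,0,1,-0.005,0.006,0.443,0,0,0,1]

```text
time: 3.15
position: [0.54, 0.2357, 0.0281]
tool_rot: [2.089, 2.346, 0.002]
ft_force: [-0.4, -0.4, 0.8]
grip_width: 1.005
grip_force: 0.0
```

jog_arm:
  moves: [0,0,0,0,0,0,-1,0,0,0,0,0,0,-1,0,0,0,0,0,0,-1,0,0,0,0,0,0,-1,0,0,0,0,0,0,-1,0,0,0,0,0,0,-1,0,0,0,0,0,0,-1,0,0,0,0,0,0,-1]
  newtons: 40

```text
time: 4.15
position: [0.5396, 0.2354, 0.0274]
tool_rot: [2.089, 2.347, 0.0]
ft_force: [2.0, 0.6, 0.0]
grip_width: 0.171
grip_force: 2.4
```

```bash
python3 -c "
from h import *
plan([.538,.236,.16],6.5)"
```

```text
shift [ 0.0026 -0.0049 -0.442 ] turn [ 0.0003 -0.      0.0026] | pos [0.5396 0.2354 0.0274] yaw 6.66 t 4.15 q [-0.75  0.34  0.34  1.8  -0.13  1.02 -0.24] F [2.   0.62 0.05] w 0.171 2.36
```

jog_arm:
  moves: [0,0,0,0,0,0,-1,0,0,0,0,0,0,-1,0,0,0,0,0,0,-1,0,0,0,0,0,0,-1,0,0,-0.02,0,0,0,-1,0,0,-0.05,0,0,0,-1,0,0,-0.1,0,0,0,-1,0,0,-0.15,0,0,0,-1]

```text
time: 5.15
position: [0.5397, 0.2354, 0.0737]
tool_rot: [2.089, 2.346, 0.001]
ft_force: [-0.3, -0.4, 0.3]
grip_width: 0.002
grip_force: 0.0
```

```bash
python3 -c "
from h import *
plan([.4965,-.1955,.18],-21.5)"
```

```text
shift [-1.41   -0.3091 -0.3549] turn [ 5.000e-04 -4.000e-04  4.692e-01] | pos [0.5397 0.2354 0.0737] yaw 6.65 t 5.15 q [-0.76  0.29  0.35  1.76 -0.11  1.11 -0.25] F [-0.3  -0.4   0.28] w 0.002 0.0
```

```bash
python3 -c "
from h import *
c=cam('wrist');save(c,'w2');print(proj(c,[[.5388,.2365,.021],[.5388,.2365,.057],[.5397,.2354,.0737]]))
c=cam('top');save(c,'t2');a=c['img']
i=cv2.imread('pics/w2.png')[120:360,200:440]
cv2.imwrite('pics/c2.png',np.hstack([cv2.resize(i,(400,400),interpolation=2),cv2.resize(a[220:290,184:254],(400,400),interpolation=2)]))
"
```

```text
[[314.83676905 252.491844  ]
 [314.85216037 266.8219811 ]
 [316.1607955  277.09073026]]
```

View pics/c2.png

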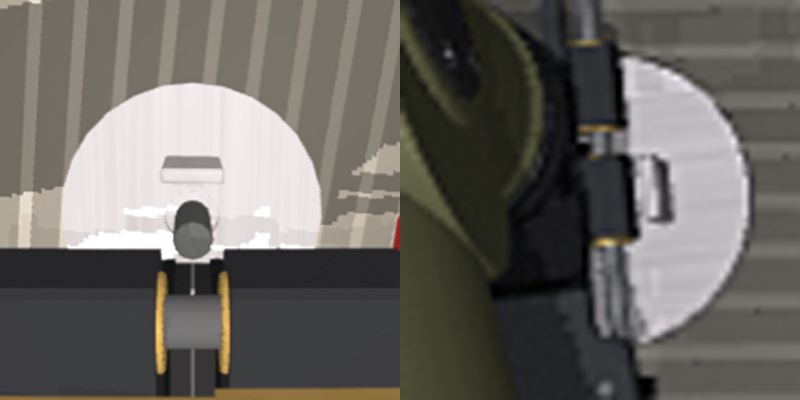

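The fingers closed on nothing and the knob is at about (315,263), near where it was. I'll measure its position more carefully from the wrist and scene views before I regrip.

```bash
python3 -c "
from h import *
c=cam('scene');save(c,'s2')
def cr(n,x,y): return cv2.resize(cv2.imread(f'pics/{n}.png')[y:y+50,x:x+50],(400,400),interpolation=cv2.INTER_CUBIC)
a=np.hstack([cr('w1',293,210),cr('w2',290,238)]);b=np.hstack([cr('scene',380,280),cr('s2',380,280)])
m=cv2.resize(np.vstack([a[:300],b[:300]]),(800,600));cv2.imwrite('pics/c3.png',m)
i=cv2.imread('pics/w1.png');mm=np.zeros(i.shape[:2],np.uint8);mm[165:290,255:380]=(i[165:290,255:380].min(2)>185)
cn=max(cv2.findContours(mm,0,cv2.CHAIN_APPROX_NONE)[0],key=cv2.contourArea);e=cv2.fitEllipse(cv2.convexHull(cn));print(e,onz(load('w1'),[e[0]],[.021]))
"
```

```text
((316.6630554199219, 228.96377563476562), (113.75640106201172, 118.54143524169922), 83.4256591796875) [[0.5375558  0.24057202 0.021     ]]
```

View pics/c3.png

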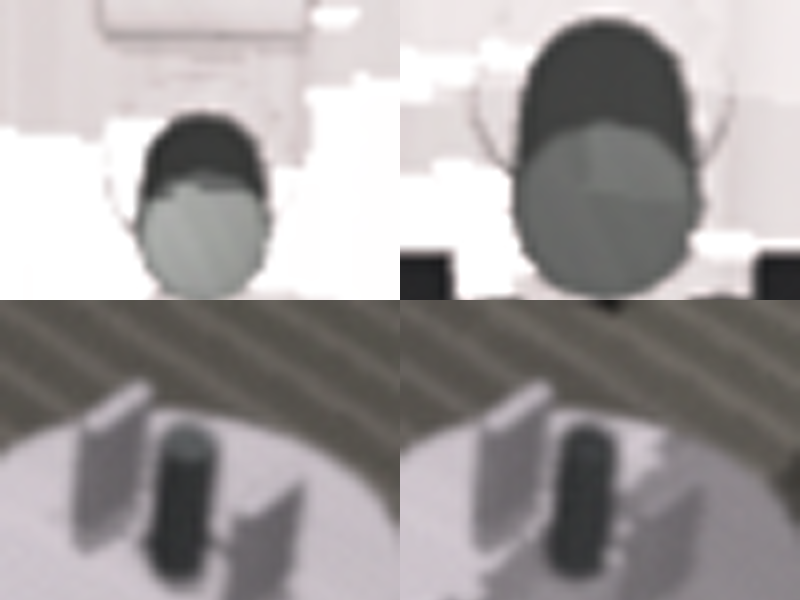

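```bash
python3 -c "
from h import *
P=[('w1',[318.5,240]),('w2',[316,264.5]),('scene',[403.7,297.7]),('s2',[403.3,297.7]),('top',[184+192/5.7,220+188/5.7])]
for n,uv in P: print(n,onz(load(n),[uv],[.057]).round(4))
plan([.54,.2384,.09],6.65)
"
```

```text
w1 [[0.5394 0.2376 0.057 ]]
w2 [[0.5393 0.2381 0.057 ]]
scene [[0.5397 0.2392 0.057 ]]
s2 [[0.5403 0.2387 0.057 ]]
top [[0.5398 0.2333 0.057 ]]
shift [ 0.0087 -0.0004 -0.0536] turn [ 0.0025 -0.0012  0.0001] | pos [0.5405 0.2359 0.0739] yaw 6.65 t 5.3 q [-0.76  0.28  0.35  1.76 -0.11  1.11 -0.25] F [-0.02 -1.28 -0.37] w 0.004 0.0
```

jog_arm:
  moves: [0.008,0,0,0,0,0,1,0.008,0,0,0,0,0,1,0.008,0,0,0,0,0,1,0.008,0,0,0,0,0,1,0.008,0,0.05,0,0,0,1,0.008,0,0.1,0,0,0,1,0.008,0,0.14,0,0,0,1,0.008,0,0.158,0,0,0,1]

```text
time: 6.3
position: [0.5384, 0.2373, 0.0234]
tool_rot: [-2.088, -2.346, 0.003]
ft_force: [0.2, -0.1, -0.2]
grip_width: 0.839
grip_force: 0.0
```

jog_arm:
  moves: [0,0,0,0,0,0,-1,0,0,0,0,0,0,-1,0,0,0,0,0,0,-1,0,0,0,0,0,0,-1,0,0,0,0,0,0,-1,0,0,0,0,0,0,-1,0,0,0,0,0,0,-1,0,0,0,0,0,0,-1]
  newtons: 40

```text
time: 7.3
position: [0.5394, 0.2377, 0.025]
tool_rot: [2.089, 2.346, 0.001]
ft_force: [0.4, 0.5, 0.1]
grip_width: 0.143
grip_force: 40.0
```

jog_arm:
  moves: [0,0,0,0,0,0,-1,0,0,0,0,0,0,-1,0,0,0,0,0,0,-1,0,0,0,0,0,0,-1,0,0,0,0,0,0,-1,0,0,0,0,0,0,-1,0,0,0,0,0,0,-1,0,0,0,0,0,0,-1]

```text
time: 8.3
position: [0.5393, 0.2377, 0.025]
tool_rot: [2.089, 2.346, 0.0]
ft_force: [1.7, -1.2, -1.2]
grip_width: 0.14
grip_force: 40.0
```

jog_arm:
  moves: [0,0,0,0,0,0,-1,0,0,0,0,0,0,-1,0,0,-0.01,0,0,0,-1,0,0,-0.02,0,0,0,-1,0,0,-0.03,0,0,0,-1,0,0,-0.04,0,0,0,-1,0,0,-0.05,0,0,0,-1,0,0,-0.05,0,0,0,-1]
  newtons: 55

```text
time: 9.3
position: [0.5394, 0.2379, 0.0404]
tool_rot: [2.089, 2.346, 0.001]
ft_force: [0.3, -0.2, -4.6]
grip_width: 0.136
grip_force: 55.0
```

jog_arm:
  moves: [0,0,-0.06,0,0,0,-1,0,0,-0.14,0,0,0,-1,-0.04,0,-0.22,0,0,0,-1,-0.12,0,-0.3,0,0,0,-1,-0.23,0,-0.38,0,0,0,-1,-0.35,0,-0.45,0,0,0,-1,-0.47,0,-0.5,0,0,0,-1,-0.59,0,-0.5,0,0,0,-1]

```text
time: 10.3
position: [0.561, 0.0607, 0.1931]
tool_rot: [2.088, 2.345, 0.007]
ft_force: [-0.1, -0.3, -4.7]
grip_width: 0.135
grip_force: 55.0
```

```bash
python3 -c "
from h import *
plan([.495,-.315,.19],6.65)
"
```

```text
shift [-1.2186 -0.3634  0.0074] turn [ 0.0044 -0.001  -0.0002] | pos [0.561  0.0607 0.1931] yaw 6.64 t 10.3 q [-0.58  0.14  0.48  1.69 -0.07  1.33  0.02] F [-0.1  -0.28 -4.71] w 0.135 55.0
```

jog_arm:
  moves: [-0.12,-0.04,0,0,0,0,-1,-0.24,-0.08,0,0,0,0,-1,-0.36,-0.12,0,0,0,0,-1,-0.48,-0.16,0,0,0,0,-1,-0.6,-0.2,0,0,0,0,-1,-0.72,-0.24,0,0,0,0,-1,-0.84,-0.28,0,0,0,0,-1,-0.96,-0.32,0,0,0,0,-1]

```text
time: 11.3
position: [0.4975, -0.2365, 0.1914]
tool_rot: [2.088, 2.346, 0.002]
ft_force: [0.7, -0.4, -4.1]
grip_width: 0.134
grip_force: 55.0
```

jog_arm:
  moves: [-0.1,-0.02,0,0,0,0,-1,-0.17,-0.03,0,0,0,0,-1,-0.22,-0.04,0,0,0,0,-1,-0.25,-0.04,0,0,0,0,-1,-0.26,-0.04,0,0,0,0,-1,-0.26,-0.04,0,0,0,0,-1,-0.26,-0.04,0,0,0,0,-1,-0.26,-0.04,0,0,0,0,-1]

```text
time: 12.3
position: [0.495, -0.3135, 0.1899]
tool_rot: [-2.088, -2.347, -0.001]
ft_force: [0.9, -0.1, -4.4]
grip_width: 0.131
grip_force: 55.0
```

```bash
python3 -c "
from h import *
plan([.495,-.1955,.19],6.65)
c=cam('wrist');save(c,'w3');a=proj(c,[[.4965,-.1955,.07]])
print(a)
"
```

```text
shift [ 0.3906  0.0458 -0.    ] turn [ 0.0002 -0.0004  0.0009] | pos [ 0.495  -0.3135  0.1899] yaw 6.7 t 12.3 q [-0.14  0.22  0.77  1.65 -0.16  1.34  0.77] F [ 0.92 -0.06 -4.41] w 0.131 55.0
[[333.60787174 101.36657949]]
```

View pics/w3.png

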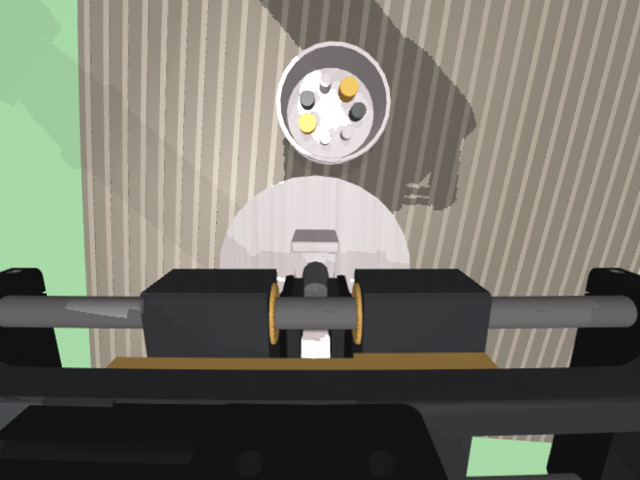

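The pot rim in w3 spans about x 277–390 and y 41–161. I'll overlay predicted rim circles to refine the centre.

```bash
python3 -c "
from h import *
c=load('w3');i=cv2.imread('pics/w3.png')
t=np.linspace(0,2*np.pi,200)
def rim(x,y,r):return proj(c,np.c_[x+r*np.cos(t),y+r*np.sin(t),0*t+.07])
for x,y in((.4965,-.1955),(.4965,-.1935)):
    q=rim(x,y,.0495);print(q.min(0).round(1),q.max(0).round(1))
k=5;o=i[30:170,265:400];o=cv2.resize(o,None,fx=k,fy=k,interpolation=cv2.INTER_CUBIC)[:600]
o=cv2.resize(i[30:170,265:400],None,fx=4.2,fy=4.2,interpolation=cv2.INTER_CUBIC)
for r in(.0495,.0455):cv2.polylines(o,[((rim(.4965,-.1955,r)-[265,30]+.5)*4.2).astype(np.int32)],True,(0,0,255),1)
cv2.imwrite('pics/c4.png',o)
"
```

```text
[275.7  38. ] [391.5 160.8]
[275.9  35.3] [391.9 158.5]
```

View pics/c4.png

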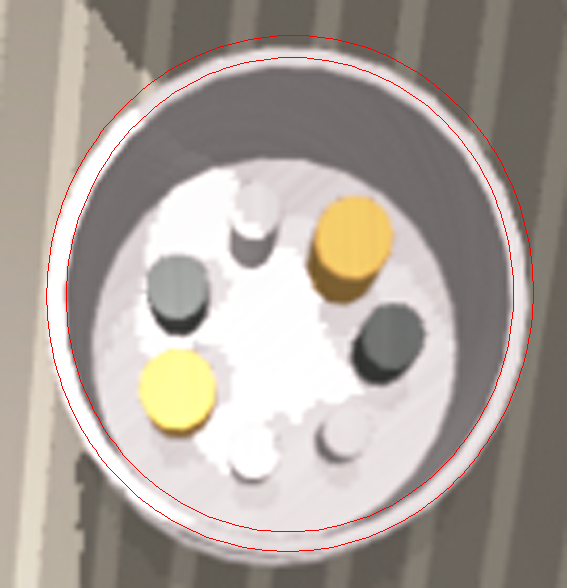

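Rim overlay: the true rim sits about 2.6 px lower than predicted, which puts the pot centre near (0.4963, -0.1977). I'll move over it now.

```bash
python3 -c "
from h import *
plan([.4963,-.1979,.115],6.65)
"
```

```text
shift [0.3826 0.0493 0.2499] turn [ 0.0001 -0.0003  0.0007] | pos [ 0.495  -0.3136  0.1899] yaw 6.69 t 12.35 q [-0.14  0.22  0.77  1.65 -0.16  1.34  0.77] F [ 0.94  0.09 -3.97] w 0.13 55.0
```

jog_arm:
  moves: [0.04,0.005,0,0,0,0,-1,0.12,0.015,0,0,0,0,-1,0.21,0.027,0,0,0,0,-1,0.3,0.039,0.02,0,0,0,-1,0.36,0.046,0.08,0,0,0,-1,0.383,0.049,0.16,0,0,0,-1,0.383,0.049,0.22,0,0,0,-1,0.383,0.049,0.25,0,0,0,-1]

```text
time: 13.35
position: [0.4955, -0.1982, 0.114]
tool_rot: [-2.088, -2.346, 0.001]
ft_force: [0.2, -0.2, -3.9]
grip_width: 0.132
grip_force: 55.0
```

jog_arm:
  moves: [0,0,0.01,0,0,0,-1,0,0,0.02,0,0,0,-1,0,0,0.03,0,0,0,-1,0,0,0.04,0,0,0,-1,0,0,0.05,0,0,0,-1,0,0,0.055,0,0,0,-1,0,0,0.055,0,0,0,-1,0,0,0.055,0,0,0,-1]

```text
time: 14.35
position: [0.4962, -0.1983, 0.0985]
tool_rot: [2.089, 2.346, 0.0]
ft_force: [-0.2, 0.5, -4.8]
grip_width: 0.132
grip_force: 55.0
```

```bash
python3 -c "
from h import *
plan([.4963,-.1979,.083],6.65)
"
```

```text
shift [0.0014 0.0004 0.0518] turn [0.0002 0.     0.0001] | pos [ 0.4962 -0.1983  0.0985] yaw 6.65 t 14.35 q [-0.3   0.16  0.69  1.88 -0.11  1.14  0.55] F [-0.18  0.46 -4.76] w 0.132 55.0
```

jog_arm:
  moves: [0.001,0,0.008,0,0,0,-1,0.001,0,0.016,0,0,0,-1,0.001,0,0.024,0,0,0,-1,0.001,0,0.032,0,0,0,-1,0.001,0,0.038,0,0,0,-1,0.001,0,0.043,0,0,0,-1,0.001,0,0.047,0,0,0,-1,0.001,0,0.047,0,0,0,-1]

```text
time: 15.35
position: [0.496, -0.198, 0.0843]
tool_rot: [-2.089, -2.346, -0.0]
ft_force: [-0.3, 0.7, -4.5]
grip_width: 0.131
grip_force: 55.0
```

```bash
python3 -c "
from h import *
plan([.4963,-.1979,.083],6.65)
"
```

```text
shift [0.0001 0.0009 0.0043] turn [-0.0001 -0.0001 -0.    ] | pos [ 0.496  -0.198   0.0843] yaw 6.65 t 15.35 q [-0.29  0.18  0.69  1.89 -0.13  1.11  0.56] F [-0.29  0.75 -4.54] w 0.131 55.0
```

Still carrying the full weight (4.5 N), with no side force. I'll go down a little further.

jog_arm:
  moves: [0,0,0.002,0,0,0,-1,0,0,0.004,0,0,0,-1,0,0,0.006,0,0,0,-1,0,0,0.007,0,0,0,-1,0,0,0.008,0,0,0,-1,0,0,0.008,0,0,0,-1,0,0,0.008,0,0,0,-1,0,0,0.008,0,0,0,-1]

```text
time: 16.35
position: [0.4962, -0.1981, 0.0829]
tool_rot: [-2.089, -2.346, -0.001]
ft_force: [-4.3, 0.5, 5.3]
grip_width: 0.136
grip_force: 55.0
```

Upward reaction at TCP z = 0.083, just where home was predicted. Now I'll release, rise and turn 90°.

jog_arm:
  moves: [0,0,0,0,0,0,1,0,0,0,0,0,0,1,0,0,0,0,0,0,1,0,0,0,0,0,0,1,0,0,0,0,0,0,1,0,0,-0.06,0,0,0,1,0,0,-0.14,0,0,0,1,0,0,-0.22,0,0,0,1]

```text
time: 17.35
position: [0.4964, -0.1983, 0.1499]
tool_rot: [2.088, 2.345, 0.001]
ft_force: [1.1, -0.3, -0.5]
grip_width: 0.946
grip_force: 0.0
```

```bash
python3 -c "
from h import *
plan([.4963,-.1979,.15],-83.35)
c=cam('wrist');save(c,'w4');i=cv2.imread('pics/w4.png')
s=cam('scene');save(s,'s4');j=s['img']
cv2.imwrite('pics/c5.png',np.hstack([cv2.resize(i[150:330,225:405],(400,400),interpolation=2),cv2.resize(j[160:240,250:330],(400,400),interpolation=2)]))
print(proj(c,[[.4962,-.1978,.115]]))
"
```

```text
shift [ 0.0013 -0.0003 -0.0002] turn [ 1.2000e-03 -7.0000e-04  1.4998e+00] | pos [ 0.4964 -0.1983  0.1499] yaw 6.64 t 17.35 q [-0.31  0.11  0.69  1.82 -0.07  1.24  0.52] F [ 1.07 -0.29 -0.46] w 0.946 0.0
[[315.64440226 259.95024604]]
```

View pics/c5.png

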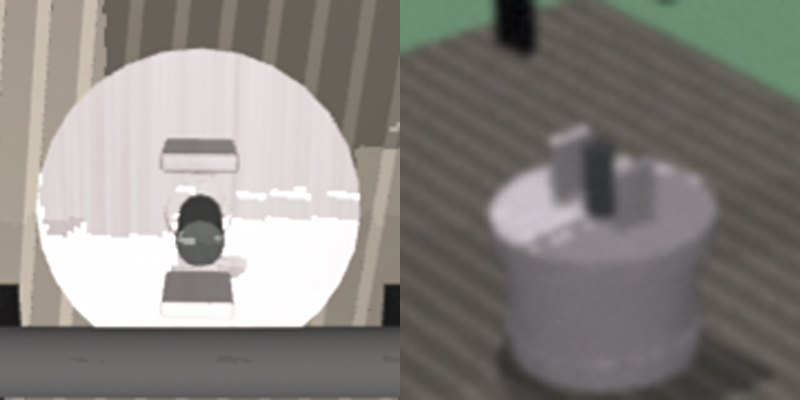

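```bash
python3 -c "
from h import *
p=onz(load('w4'),np.array([[200,161.5],[198,310.5],[200,243]])*.45+[225,150],[.113,.113,.115]);print(p.round(4),p[:2].mean(0).round(4),np.degrees(np.arctan2(-(p[0]-p[1])[0],(p[0]-p[1])[1])))
"
```

```text
[[ 0.4928 -0.1724  0.113 ]
 [ 0.4977 -0.2203  0.113 ]
 [ 0.4957 -0.1974  0.115 ]] [ 0.4953 -0.1964  0.113 ] 5.8928295467576355
```

jog_arm:
  moves: [0.006,-0.003,0,0,0,0.12,1,0.006,-0.003,0,0,0,0.29,1,0.006,-0.003,0,0,0,0.46,1,0.006,-0.003,0,0,0,0.63,1,0.006,-0.003,0,0,0,0.8,1,0.006,-0.003,0,0,0,0.97,1,0.006,-0.003,0,0,0,1.0,1,0.006,-0.003,0,0,0,1.0,1]

```text
time: 18.45
position: [0.4949, -0.1963, 0.1479]
tool_rot: [-2.981, -0.991, 0.0]
ft_force: [0.1, -0.4, -0.8]
grip_width: 1.001
grip_force: 0.0
```

jog_arm:
  moves: [0,0,0,0,0,0.15,1,0,0,0,0,0,0.3,1,0,0,0,0,0,0.42,1,0,0,0,0,0,0.5,1,0,0,0,0,0,0.5,1,0,0,0,0,0,0.5,1,0,0,0,0,0,0.5,1,0,0,0,0,0,0.5,1]

```text
time: 19.45
position: [0.495, -0.1963, 0.1479]
tool_rot: [-3.136, -0.183, -0.0]
ft_force: [0.3, -0.7, -0.9]
grip_width: 0.998
grip_force: 0.0
```

```bash
python3 -c "
from h import *
plan([.4954,-.1966,.0855],-83.5)
"
```

```text
shift [0.0013 0.0012 0.2082] turn [-0.0001 -0.      0.0032] | pos [ 0.495  -0.1963  0.1479] yaw -83.31 t 19.45 q [-0.42  0.11  0.8   1.83 -0.09  1.23 -1.04] F [ 0.34 -0.75 -0.91] w 0.998 0.0
```

jog_arm:
  moves: [0.001,0.001,0.04,0,0,0,1,0.001,0.001,0.09,0,0,0,1,0.001,0.001,0.13,0,0,0,1,0.001,0.001,0.17,0,0,0,1,0.001,0.001,0.195,0,0,0,1,0.001,0.001,0.206,0,0,0,1,0.001,0.001,0.206,0,0,0,1,0.001,0.001,0.206,0,0,0,1]

```text
time: 20.45
position: [0.4957, -0.1967, 0.0866]
tool_rot: [3.136, 0.182, 0.001]
ft_force: [-0.6, 0.2, 0.2]
grip_width: 1.002
grip_force: 0.0
```

jog_arm:
  moves: [0,0,0,0,0,0,-1,0,0,0,0,0,0,-1,0,0,0,0,0,0,-1,0,0,0,0,0,0,-1,0,0,0,0,0,0,-1,0,0,0,0,0,0,-1,0,0,0,0,0,0,-1,0,0,0,0,0,0,-1]
  newtons: 25

```text
time: 21.45
position: [0.4954, -0.1966, 0.0862]
tool_rot: [3.136, 0.182, 0.0]
ft_force: [-0.2, -0.5, 0.8]
grip_width: 0.174
grip_force: 0.3
```

jog_arm:
  moves: [0,0,0,0,0,0,-1,0,0,0,0,0,0,-1,0,0,0,0,0,0,-1,0,0,0,0,0,0,-1,0,0,0,0,0,0,-1,0,0,0,0,0,0,-1,0,0,0,0,0,0,-1,0,0,0,0,0,0,-1]

```text
time: 22.45
position: [0.4954, -0.1966, 0.0862]
tool_rot: [-3.136, -0.182, -0.0]
ft_force: [0.7, -0.1, 1.2]
grip_width: 0.004
grip_force: 0.5
```

Fingers shut with nothing between them, so I'll take a look.

```bash
python3 -c "
from h import *
plan([.4954,-.1966,.0855],-83.5)
c=cam('wrist');save(c,'w5');i=cv2.imread('pics/w5.png')
s=cam('scene');save(s,'s5');j=s['img']
cv2.imwrite('pics/c6.png',np.hstack([cv2.resize(i[130:430,170:470],(400,400),interpolation=2),cv2.resize(j[130:250,230:350],(400,400),interpolation=2)]))
"
```

```text
shift [0.0002 0.0001 0.0023] turn [-0.     -0.0001  0.0025] | pos [ 0.4954 -0.1966  0.0862] yaw -83.35 t 22.45 q [-0.39  0.19  0.8   1.9  -0.15  1.11 -0.99] F [ 0.67 -0.15  1.21] w 0.004 0.5
```

View pics/c6.png

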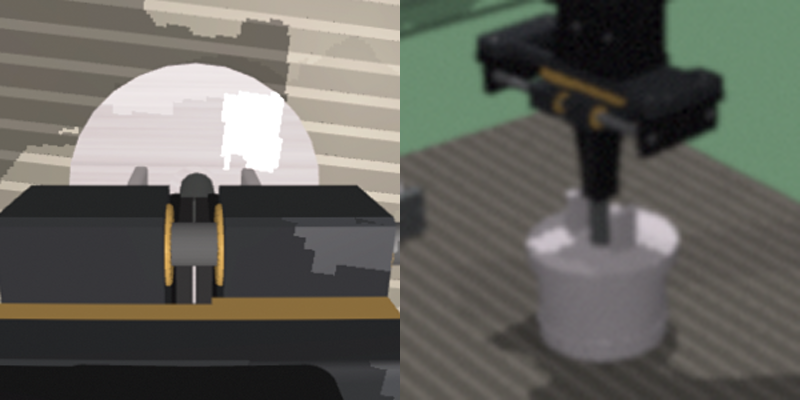

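Fingertips appear near (290,190) in the scene image, at the knob's top. I'll compare that with the projections.

```bash
python3 -c "
from h import *
s=load('s5');w=load('w5');T=np.array([.4954,-.1966,0])
for z in(.079,.086,.095,.105,.115,.125): print(z,'scene',((proj(s,T+[0,0,z])-[230,130])*3.333).round(0),'wrist',proj(w,T+[0,0,z]).round(1),((proj(w,T+[0,0,z])-[170,130])*1.333).round(0))
for d in (24,-24): print(d,(proj(s,[T+[0,0,0]+[-.116*d/1e3,.993*d/1e3,.113]])-[230,130])*3.333)
# plate size check in w1
t=np.linspace(0,6.28,300);c=load('w1')
for h in(.011,.021,.031):
  q=proj(c,np.c_[.5385+.0575*np.cos(t),.2395+.0575*np.sin(t),0*t+h]);print(h,np.ptp(q,axis=0))
i=cv2.imread('pics/s5.png');a=i[180:206,284:296].mean(2).astype(int)
for r,row in zip(range(180,206),a):print(r,row)
"
```

```text
0.079 scene [[202. 239.]] wrist [[315.1 272.3]] [[193. 190.]]
0.086 scene [[201. 231.]] wrist [[315.1 275.9]] [[193. 195.]]
0.095 scene [[201. 220.]] wrist [[315.1 281. ]] [[193. 201.]]
0.105 scene [[200. 208.]] wrist [[315.1 287.3]] [[193. 210.]]
0.115 scene [[200. 197.]] wrist [[315.1 294.2]] [[193. 219.]]
0.125 scene [[200. 185.]] wrist [[315.1 301.9]] [[193. 229.]]
24 [[222.10988221 208.84730185]]
-24 [[178.6341585  189.27688919]]
0.011 [113.40128245 111.72044993]
0.021 [116.67986133 114.80764887]
0.031 [120.15319978 118.06936604]
180 [47 26 20 18 16 10 14 11  8 11 18 45]
181 [49 26 22 15 17 11 12 11 11 10 25 50]
182 [52 23 21 18 15  7 10 13 15 10 26 53]
183 [55 30 20 19 16 11 13  9 11 16 23 50]
184 [64 29 19 17 14 11 12 10 13 10 20 47]
185 [65 34 22 18 11 15  9  9 11 10 22 47]
186 [70 35 20 18 15 12 11 12 10 15 24 50]
187 [78 39 22 15 14 15 14 14 14 15 28 54]
188 [82 50 33 22 15 16 14 13 22 34 50 65]
189 [91 75 54 34 22 16 19 23 42 59 72 79]
190 [100  92  73  52  34  31  36  43  63  89 101  99]
191 [101  97  79  61  45  46  45  53  83 122 137 130]
192 [103 100  83  63  52  50  51  57  93 141 158 148]
193 [103  99  84  61  54  51  51  58  92 134 147 139]
194 [103  98  83  64  53  52  50  59  86 117 125 121]
195 [102  97  83  64  55  55  52  58  81 106 111 109]
196 [103  96  82  64  54  54  50  56  77 100 107 104]
197 [104 101  87  67  54  52  53  54  73  98 106 106]
198 [109 110  97  73  56  53  50  55  71  96 106 105]
199 [119 117 104  79  57  53  53  51  69  94 104 105]
200 [124 121 103  77  56  54  53  54  69  93 105 105]
201 [123 119 103  76  57  54  53  54  68  92 102 104]
202 [125 121 110  86  67  61  58  58  72  94 104 104]
203 [126 123 118 103  91  83  82  80  88 101 105 104]
204 [125 124 124 117 112 108 105 106 107 106 107 106]
205 [123 125 124 124 123 123 120 121 119 114 112 111]
```

```bash
python3 -c "
from h import *
w=load('w1');p=np.array([.5369,.238,.1604]);
yv=np.array([.993,.118,0]);xv=np.array([-.118,.993,0])
for dz in(0,.0187,.029,.04):
  print(dz,[proj(w,p+yv*a+xv*b+[0,0,dz]).round(0).tolist()[0] for a in(-.0435,.0435,.0585) for b in(-.0095,.0095)])
"
python3 - <<'E'
import sys; sys.path.insert(0,'.')
import cv2
i=cv2.imread('pics/w1.png').mean(2).astype(int)
for r in range(270,300,3): print(r,i[r,396:436:2])
E
```

```text
0 [[243.0, 292.0], [242.0, 261.0], [389.0, 292.0], [391.0, 261.0], [414.0, 292.0], [416.0, 261.0]]
0.0187 [[236.0, 305.0], [234.0, 271.0], [396.0, 305.0], [398.0, 271.0], [423.0, 305.0], [426.0, 271.0]]
0.029 [[232.0, 313.0], [230.0, 278.0], [401.0, 313.0], [403.0, 278.0], [430.0, 312.0], [433.0, 278.0]]
0.04 [[226.0, 322.0], [224.0, 285.0], [406.0, 322.0], [409.0, 285.0], [437.0, 322.0], [440.0, 285.0]]
270 [131 130 130 130 148 159 157 136 136 129  90 133 133 133 132 132 132 132
 131 132]
273 [130 129 130 123 157 158 149 132 135 135 132 120 133 132 132 132 132 132
 132 132]
276 [130 130 129 140 159 160 142 135  97  17  17  15  47 127 132 132 131 131
 131 132]
279 [129 128 129  72  25  26  25  26  26  14  16  17  17  17 114 133 131 132
 132 131]
282 [128 128 129  83  24  27  29  27  29  28  19  17  20  17  16  60 133 132
 131 131]
285 [128 128 132  67  24  26  27  28  27  28  27  21  17  19  17  14  26 127
 132 131]
288 [128 127 133  49  24  25  26  26  30  29  28  29  25  18  17  17  18  16
  95 132]
291 [127 127 152  39  24  25  25  25  26  28  29  29  30  27  16  17  18  16
  17  36]
294 [128 122 141  33  24  24  25  25  24  26  29  28  28  30  28  17  17  17
  17  16]
297 [64 62 65 58 59 59 59 59 60 61 60 60 60 60 60 60 60 59 60 60]
```

In the open-finger image the real fingertips sit 29 mm behind the reported TCP, which matches all three grasps. I'll correct for it: rise, open, then descend to reported z of about 0.058.

jog_arm:
  moves: [0,0,-0.05,0,0,0,-1,0,0,-0.07,0,0,0,1,0,0,-0.07,0,0,0,1,0,0,-0.07,0,0,0,1,0,0,-0.07,0,0,0,1,0,0,-0.07,0,0,0,1,0,0,-0.07,0,0,0,1,0,0,-0.07,0,0,0,1]

```text
time: 23.55
position: [0.4953, -0.1966, 0.1071]
tool_rot: [-3.136, -0.182, 0.0]
ft_force: [0.0, -0.2, -0.3]
grip_width: 0.714
grip_force: 0.0
```

```bash
python3 -c "
from h import *
plan([.4954,-.1966,.058],-83.5)
c=cam('wrist');save(c,'w6');t=cam('scene');save(t,'s6')
i=c['img'].mean(2).astype(int)
# finger corner check with open fingers
for r in range(262,297,4): print(r,i[r,380:436:3])
j=t['img'][183:206,284:296].mean(2).astype(int);print(j[::2])
"
```

```text
shift [0.0004 0.0002 0.1636] turn [-0.      0.0001  0.0026] | pos [ 0.4953 -0.1966  0.1071] yaw -83.35 t 23.55 q [-0.4   0.16  0.8   1.88 -0.13  1.16 -1.01] F [ 0.02 -0.19 -0.33] w 0.714 0.0
262 [211 211 211 210 211 210 210 201 189 166 166 144 160 158 159 159 159 159
 159]
266 [211 212 212 211 212 211 211 206 205 205 206 206 206 206 206 206 206 202
 202]
270 [209 208 208 208 209 209 209 157 157 157 159 162 166 175 193 203 204 204
 204]
274 [220 255 255 255 172 207 201 155 157 158 158 158 158 158 157 157 158 157
 156]
278 [122 123 122  28  20  17 133 156 156 157 158 157 157 157 158 158 157 156
 156]
282 [ 26  31  31  28  20  20  17 128 157 155 156 155 156 156 156 156 156 156
 156]
286 [ 26  31  30  30  28  20  21  16 174 202 202 201 202 200 200 200 178 159
 161]
290 [ 26  27  31  30  30  25  18  20  18 139 169 185 195 198 199 200 199 199
 198]
294 [ 26  28  28  31  31  30  22  19  20  17  44 156 155 155 155 155 154 154
 153]
[[ 87  88  89  92  94  94  92  90  88  84  87  82]
 [ 99 101 105  99  91  87  90  91  95  96  94  85]
 [111 109 102  93  86  83  82  82  84  87  90  92]
 [105  98  86  72  65  62  62  61  70  81  86  87]
 [102  98  82  63  53  55  53  58  83 122 137 131]
 [103  97  83  65  54  54  51  58  91 133 146 139]
 [101  97  84  65  54  54  52  57  80 106 112 109]
 [102 100  87  66  54  54  55  57  73  98 106 105]
 [118 118 104  79  57  52  52  54  69  94 105 104]
 [134 125 108  81  57  53  51  53  68  91 102 105]
 [186 175 160 127  95  83  79  84  96 104 106 104]
 [173 165 159 141 127 121 121 120 119 116 112 111]]
```

jog_arm:
  moves: [0,0,0,0,0,0,1,0,0,0,0,0,0,1,0,0,0,0,0,0,1,0,0,0,0,0,0,1,0,0,0.03,0,0,0,1,0,0,0.06,0,0,0,1,0,0,0.09,0,0,0,1,0,0,0.1,0,0,0,1]

```text
time: 24.65
position: [0.4947, -0.1964, 0.0761]
tool_rot: [-3.136, -0.182, 0.002]
ft_force: [-1.2, -0.5, 0.1]
grip_width: 1.0
grip_force: 0.0
```

jog_arm:
  moves: [0,0,0.01,0,0,0,1,0,0,0.02,0,0,0,1,0,0,0.03,0,0,0,1,0,0,0.04,0,0,0,1,0,0,0.05,0,0,0,1,0,0,0.06,0,0,0,1,0,0,0.062,0,0,0,1,0,0,0.062,0,0,0,1]

```text
time: 25.65
position: [0.4953, -0.1966, 0.0586]
tool_rot: [-3.136, -0.182, -0.0]
ft_force: [0.6, 0.7, 0.2]
grip_width: 1.001
grip_force: 0.0
```

jog_arm:
  moves: [0,0,0,0,0,0,-1,0,0,0,0,0,0,-1,0,0,0,0,0,0,-1,0,0,0,0,0,0,-1,0,0,0,0,0,0,-1,0,0,0,0,0,0,-1,0,0,0,0,0,0,-1,0,0,0,0,0,0,-1]
  newtons: 30

```text
time: 26.65
position: [0.4953, -0.1966, 0.0586]
tool_rot: [-3.136, -0.182, -0.0]
ft_force: [0.0, -1.0, 0.5]
grip_width: 0.621
grip_force: 29.9
```

The ears are gripped: 0.621 × 87 = 54 mm. I'll lift straight up.

jog_arm:
  moves: [0,0,-0.01,0,0,0,-1,0,0,-0.02,0,0,0,-1,0,0,-0.035,0,0,0,-1,0,0,-0.05,0,0,0,-1,0,0,-0.07,0,0,0,-1,0,0,-0.09,0,0,0,-1,0,0,-0.11,0,0,0,-1,0,0,-0.12,0,0,0,-1]

```text
time: 27.65
position: [0.4956, -0.1966, 0.0951]
tool_rot: [-3.136, -0.182, -0.001]
ft_force: [-0.9, -0.0, -2.3]
grip_width: 0.616
grip_force: 29.9
```

jog_arm:
  moves: [0,0,-0.03,0,0,0,-1,0,0,-0.08,0,0,0,-1,0,0,-0.13,0,0,0,-1,0,0,-0.18,0,0,0,-1,0,0,-0.23,0,0,0,-1,0,0,-0.26,0,0,0,-1,0,0,-0.28,0,0,0,-1,0,0,-0.28,0,0,0,-1]

```text
time: 28.65
position: [0.4955, -0.1966, 0.1788]
tool_rot: [-3.136, -0.182, -0.001]
ft_force: [0.2, 0.4, -2.3]
grip_width: 0.617
grip_force: 29.9
```

```bash
python3 -c "
from h import *
plan([.4954,-.1966,.178],-83.5)
c=cam('scene');save(c,'s7');i=c['img']
P=[.4955,-.1970]
for z in (.07,.075,.103,.115,.195,.199,.223,.233):print(z,proj(c,[*P,z]).round(1))
u=int(proj(c,[*P,.1])[0,0]);a=i[125:225,u-25:u+26:5].mean(2).astype(int)
for r in range(0,100,3):print(125+r,a[r])
"
```

```text
shift [-0.0002  0.0001  0.0025] turn [ 0.     -0.0004  0.0026] | pos [ 0.4955 -0.1966  0.1788] yaw -83.34 t 28.65 q [-0.43  0.09  0.81  1.79 -0.06  1.3  -1.06] F [ 0.19  0.38 -2.32] w 0.617 29.93
0.07 [[290.5 204.8]]
0.075 [[290.4 203.1]]
0.103 [[290.  193.2]]
0.115 [[289.9 188.9]]
0.195 [[288.9 159.4]]
0.199 [[288.8 157.9]]
0.223 [[288.5 148.6]]
0.233 [[288.4 144.7]]
125 [82 79 30 53 48 31 30 18 26 12 10]
128 [109  84  17  16  55  23  67  21  12  11  16]
131 [ 83 112  13  16  78  24  66  27  27  11   9]
134 [119 119  23  20 115  91  31  14  32  10  49]
137 [120 119  35  19 117 119  24  21  30  92 117]
140 [119 120  54  24 117 119  14   8 117 121 120]
143 [120 119  71 115 106 119  14  13 120 118 120]
146 [119 120  89 104 108 119  17  12 119 120 120]
149 [120 121  91 103 106 160  20  14 122 119 121]
152 [119 120 112 105 106 164  19  17 201 131 119]
155 [120 126 127 107 117 127  18  21 199 194 121]
158 [122 126 129 168 120 117  41 130 187 189 120]
161 [115 140 167 132 123 121 111 123 147 122 119]
164 [110 151 136 132 124 123 123 121 112  92 120]
167 [ 87 102 110 118 123 117 115 107 102
[... 193 characters left out ...]
86 94 86 93 91 87 93 85 94 85 88]
185 [90 86 93 85 92 90 90 95 87 93 89]
188 [91 92 86 95 85 66 87 88 92 88 94]
191 [87 92 90 88 89 53 93 85 93 91 85]
194 [ 93  86  91  99 125  50 140 118  83  92  91]
197 [ 83  96  98 180 175  52 185 193 153  84  90]
200 [ 94  88 121 129 121  51 124 129 172  98  79]
203 [ 85 102 122 123 122  72 124 122 124  91  87]
206 [ 91  86 124 123 123 142 123 122 124  86  80]
209 [ 79  92 117 125 153 130 125 127 113  77  88]
212 [ 89  82 105 117 120 119 119 114 105  87  87]
215 [ 78  92 105 111 113 111 113 111 103  87  89]
218 [ 89  79 104 110 113 112 114 110 103  91  89]
221 [ 79  90 103 108 112 113 114 111 102  93  90]
224 [ 87  84 102 110 110 113 114 111 101  96  91]
```

The outer lid is held 12 cm up. The inner lid's knob top is at row 188 in the scene view, where a seated lid should put it. Handing in.

```bash
python3 -c "
from h import *
print(ctrl.close_job())"
```

```text
the job is handed in; nothing more can be done
None
```

The inner lid looks seated in the pot and the outer lid is held by its ears about 12 cm above its seat; handed in at about 29 s with no verdict returned. The real fingertips sit about 29 mm behind the reported TCP, so two closes caught nothing before I corrected for it, and the knob was carried by only about its top 3 mm.

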